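# Palette knife from the utensil holder into the knife block

### The arm

A 6-joint arm with a two-finger parallel gripper is mounted at the origin on a cart in front of the work surface, level with it; the furniture and walls round the work are solid. World frame = base frame: x ahead of the robot, y to its left, z up, the work surface at z = 0. Lengths are in mm, angles in rad, forces in N, time in s.
With the tool pointing down it reaches from about 325 to 900 mm from the base axis. Payload 6.1 kg.
Tool frame: the origin (TCP) lies midway between the tips of the shut fingers; the grasp point (between the pads) lies 19 mm behind it (arm.grip_depth is the distance from the TCP to the grasp point, in mm); z points along the fingers, y is the line along which they close (so a half turn about z gives the same grasp; the last joint's range is limited). The gripper opens to 87 mm and grips with 3 to 60 N. Pads are 19 mm wide; open, the fingers measure 117 mm over their backs; the gripper's body (75 mm by 190 mm) begins 51 mm behind the grasp point.
Start: joints at [-1.252, 0.22, 1.526, -0, 1.395, -0.126], TCP at [268.915, -564.181, 222.538] pointing down, gripper open.
Joint ranges: [-2.98, 2.98], [-0.91, 2.08], [0.09, 2.57], [-1.24, 4.39], [0.2, 2.65], [-2.68, 2.68]. Speed limits (rad/s): [2.57, 2.57, 3.01, 3.14, 3.14, 3.14].

### API

Orientations are given as a 3x3 rotation matrix whose columns are the frame's x, y, z axes.
In Python, from plant import arm gives the robot as it stands. The module is installed in compiled form; this text tells all that it offers.
- The arm moves only by the tool play_rows, never from a script. Its argument "increments" is a list of rows, each a list of 3 entries, a list of its own where there are three numbers: the shift along the world's x, y, z as a fraction of full scale, then the turn, a rotation vector about the world's x, y, z as a fraction of full scale, then the closure, from 0 (fully open) to 1 (shut). In form: [[[dx, dy, dz], [rx, ry, rz], fingers], ...]. A call has 1 to 5 rows; each row shifts and turns the commanded pose from where the row before left it; what a row does not reach is not made up. Full scale, the value 1, is 0.025 m for a shift and 0.08 rad for a turn. A row lasts 1/12 s, in which the tool goes at most 41.7 mm and 7.16 degrees, less where a joint would pass 70% of its speed; a pose out of reach is approached as far as the arm can. A call with a number of a shift or a turn outside -1 to 1 is refused whole. A call with a gripper value outside its range is refused whole. The fingers move at their own pace and stop on an object; the grip force is fixed at half the most. Time passes only in rows, so rows that do not move let the fingers close. It gives the time, the measured TCP pose, the force, the opening and the grip force at its end, in the units of the state.
- arm.sense(): the state, without advancing time (a new reading comes with each control period).
- arm.camera(name): name is "scene" or "top"; returns the picture (400x640x3 uint8, red, green, blue); there is no depth.
- arm.camera_model(name): a dict with "mtx" (3x3 intrinsics, pixels), "dist" ([k1, k2, p1, p2, k3] as OpenCV has them; the pictures are not rectified), "cam_to_world" (4x4, takes a point from camera to world coordinates). Camera axes: x right, y down, z forward; pixel columns grow to the right and rows downward; lengths in mm; the calibration is good to about 2 mm. A picture is of the moment at which its call begins. camera_model takes no time and is no camera call.
- arm.hand_in(): hands the job in; it is judged then, once.
Trained networks look in the newest picture that a camera, given by its name, has taken for a name from the list of things; names that differ only in an ending like _2 or _b are one class to them, and where a whole thing is asked for, a point or a joint stands for the part that bears it (a point fixed in the world has none). Each returns a list of dicts, best first, with "conf" (0 to 1); they miss things now and then, are a little off and sometimes report something else, mostly with a low value. They report only what shows in the picture. A call takes as long as a camera call. They do not tell look-alikes from the thing itself.
- arm.spot_in(camera, label): "xy" ([column, row] in pixels, amid what is visible of it).
The state is a dict: "time": time; "q": joint angles; "joint_velocities": joint speeds; "joint_efforts": joint torques, N m; "position": TCP position; "tool_rot": TCP orientation; "ft_force": force on the tool from outside, world axes, zero at the start; "ft_torque": the same for the moment, N m; "width": finger opening in mm; "grasp_force": force on a finger pad.
Only numpy, scipy, OpenCV 4.12 (cv2) and the standard library are available. Lean on these libraries where they do the work, as an engineer would, in place of code of your own. Each camera call takes 0.05 s, during which the arm holds its last target. There are 200 camera calls.

### The job

Pull the flat-bladed palette knife up out of the white utensil holder and slide its blade into the slot of the leaning wooden knife block. Push it in with the gripper until you feel the hidden stop, and only then let go, leaving it resting against the stop. Do not tip or shove the holder, leave the honing steel standing in it, and leave the mug and the tin where they are.

Things in the scene. Friction and masses are not known exactly. Their poses are not given: they have to be found in the camera images.
- palette_knife: Palette knife, 200 mm, about 0.11 kg, standing blade down, a little askew, in one well of the holder. Origin at the blade's tip, z along it to the handle, x across the width. Blade: flat steel, 24 mm (x) by 3.6 mm (y), half-round end (radius 12 mm), z = 0 to 112; collar to 114; handle: dark wood bar, 26 mm (x) by 16 mm (y), z = 114 to 200. A half turn about z makes no difference.
- honing_steel: Honing steel, 168 mm long, 0.13 kg, standing in the holder's other well: round steel rod of 11 mm diameter, round black handle (up to 26 mm diameter) from z = 105 to 168 mm. Origin at the lower end of the rod, z along it to the handle. It stays in the holder.
- holder: Utensil holder, loose, 0.95 kg: upright white stoneware block, 60 (x) by 130 (y) by 96 mm (z), with two equal wells at y = +35 and y = -35 mm, each 32 mm (x) by 16 mm (y), open at the top, floor at z = 10 mm. Origin at the centre of its underside, z up.
- knife_block: Knife block, fixed: wooden block (70 x 64 mm, 126 mm long) leaning towards the robot, 0.61 rad from vertical, on a foot board 135 x 84 x 14 mm. One slot opens in its upper end face. Origin on the worktop below the middle of the slot's mouth; x points away from the robot at yaw 0; the board spans x = -25 to +110 mm; highest edge z = 165 mm.
- slot: Frame of the slot: origin at the middle of its mouth, 145 mm above the worktop; z points out of the slot along its axis (up and towards the robot, 0.61 rad from vertical), x along the long side of the mouth, y (level) along the narrow side. The slot is 31 mm (x) by 9 mm (y), straight, chamfered 3 mm at the mouth, blind, with a hidden stop.
- slot_stop: Hidden stop in the slot: level steel plate, fixed, rigid, unseen from outside. Origin on its top face at the middle, z up. Its depth varies: the blade's tip goes 83 to 100 mm into the slot before its round end meets it (12 to 29 mm of blade stay outside). With the blade against it the knife's origin is about 2 mm higher than this origin.
- mug: White mug, 83 mm diameter, 93 mm high, loose bystander. Origin at the centre of its underside.
- tin: Food tin, 75 mm diameter, 58 mm high, loose bystander. Origin at the centre of its underside.
Things that resemble listed ones, but are neither listed nor needed, are in the scene too. There is more than one size of the palette_knife; the job needs the smallest.

How it is judged (in metres and radians):
On the way, in this order (a step that is already met when the one before it is completed fails the run):
1. the palette knife is held clear above the holder, pulled right out of it (z of palette_knife in the frame of holder above 0.1 m and contact force between the fingers and palette_knife above 1 N), for 0.1 s.
2. the gripper, still holding the palette knife, pushes its blade against the hidden stop in the slot (angle between the z axis of palette_knife and the z axis of slot, either way round below 0.17 rad and z of palette_knife in the frame of slot below -0.07 m and horizontal distance between palette_knife and slot_stop below 0.025 m and z of palette_knife in the frame of slot_stop below 0.006 m and contact force between palette_knife and slot_stop above 1 N and contact force between the fingers and palette_knife above 1 N), for 0.1 s.
At the end, for the whole second after the job is handed in: The palette knife is released and at rest in the knife block's slot, its blade in line with the slot within 0.17 rad and its tip no more than 6 mm above the stop's top face (about 2 mm when it touches); the honing steel stands in the holder within 0.3 rad of vertical, and the holder is upright (angle between the z axis of palette_knife and the z axis of slot, either way round below 0.17 rad and z of palette_knife in the frame of slot below -0.07 m and horizontal distance between palette_knife and slot_stop below 0.025 m and z of palette_knife in the frame of slot_stop below 0.006 m and linear speed of palette_knife below 0.02 m/s and contact force between the fingers and palette_knife below 0.1 N and angle between holder's own z axis and vertical below 0.1 rad and angle between honing_steel's own z axis and vertical below 0.3 rad and z of honing_steel in the frame of holder below 0.03 m and horizontal distance between honing_steel and holder below 0.06 m).
It fails at once if the holder is tipped by more than 0.3 rad or shoved by more than 40 mm (angle between holder's own z axis and vertical above 0.3 rad or distance of holder from where it was at the start of the episode above 0.04 m).
It fails at once if the honing steel is pulled out of the holder (z of honing_steel in the frame of holder above 0.07 m).
It fails at once if the mug or the tin is moved by more than 30 mm or tipped by more than 0.4 rad (distance of any of mug, tin from where it was at the start of the episode above 0.03 m or angle between any of mug, tin's own z axis and vertical above 0.4 rad).
It also fails if it takes over 48 s, if anything falls off the work surface, if the arm or the gripper's body presses on something with over 40 N, if the wrist force passes 120 N, or if a joint passes its speed limit or range.

## Working session

There is one attempt and no reset: what is moved stays moved. The work goes in short steps, Python scripts to look and compute and a tool call to move; the robot and the scene stay as the last step left them, time stands still between calls to the robot, and variables do not carry over. Pictures are saved under pics/ and viewed, at most 10 in all, crops included, and the job is handed in when it is done.

Besides the shell and the picture viewer there is one more tool, called after "Request:" as name(argument=value, ...), one argument or row to a line, values as JSON. play_rows: Moves the arm, as the interface text tells. Shift numbers are shares of 0.025 m and turn numbers shares of 0.08 rad, none past 1 either way. Its arguments: {"type":"object","properties":{"increments":{"type":"array","items":{"type":"array"}}},"required":["increments"]}

```bash
mkdir -p pics; cat > h.py <<'E'
import numpy as np, cv2
from plant import arm
def proj(n,P):
    m=arm.camera_model(n); T=np.linalg.inv(np.array(m["cam_to_world"],float))
    P=np.atleast_2d(np.array(P,float))
    return cv2.projectPoints(P,cv2.Rodrigues(T[:3,:3])[0],T[:3,3],np.array(m["mtx"],float),np.array(m["dist"],float))[0].reshape(-1,2)
def ray(n,uv):
    m=arm.camera_model(n); T=np.array(m["cam_to_world"],float)
    p=cv2.undistortPoints(np.array(uv,float).reshape(-1,1,2),np.array(m["mtx"],float),np.array(m["dist"],float)).reshape(-1,2)
    d=np.c_[p,np.ones(len(p))]@T[:3,:3].T
    return T[:3,3],d/np.linalg.norm(d,axis=1)[:,None]
def atz(n,uv,z):
    o,d=ray(n,uv); return o+d*((z-o[2])/d[:,2])[:,None]
def tri(u1,u2):
    o1,d1=ray("scene",u1);o2,d2=ray("top",u2);out=[]
    for a,b in zip(d1,d2):
        s=np.linalg.lstsq(np.c_[a,-b],o2-o1,rcond=None)[0]; p,q=o1+a*s[0],o2+b*s[1]
        out.append([*((p+q)/2),np.linalg.norm(p-q)])
    return np.array(out)
E
python3 - <<'E'
from h import *
np.set_printoptions(precision=1,suppress=True)
for n in("scene","top"):
    im=arm.camera(n);cv2.imwrite(f"pics/{n}0.png",im[:,:,::-1])
    m=arm.camera_model(n);print(n,np.array(m["cam_to_world"]),np.array(m["mtx"])[0,0])
    for l in("palette_knife","honing_steel","holder","knife_block","slot","mug","tin"):
        print(l,[(np.round(d["xy"]).tolist(),round(d["conf"],2)) for d in arm.spot_in(n,l)])
E
```

```text
scene [[ -0.8  -0.3   0.5   2.6]
 [ -0.5   0.4  -0.8 822.3]
 [  0.   -0.9  -0.5 587.9]
 [  0.    0.    0.    1. ]] 386.88093668054904
palette_knife [([334.0, 226.0], 0.78), ([298.0, 215.0], 0.77), ([272.0, 190.0], 0.75)]
honing_steel [([284.0, 234.0], 0.9)]
holder [([293.0, 261.0], 0.85)]
knife_block [([309.0, 187.0], 0.73)]
slot []
mug [([238.0, 222.0], 0.91)]
tin [([348.0, 222.0], 0.65)]
top [[  -0.    -1.     0.2  284.4]
 [  -1.     0.     0.    15. ]
 [  -0.    -0.2   -1.  1248.7]
 [   0.     0.     0.     1. ]] 515.0765479049072
palette_knife [([227.0, 276.0], 0.76), ([257.0, 184.0], 0.6), ([239.0, 230.0], 0.59), ([340.0, 240.0], 0.38)]
honing_steel [([210.0, 236.0], 0.44)]
holder [([231.0, 237.0], 0.64), ([340.0, 238.0], 0.63)]
knife_block [([361.0, 170.0], 0.94)]
slot []
mug [([254.0, 150.0], 0.86), ([209.0, 234.0], 0.74)]
tin [([340.0, 239.0], 0.71)]
```

View pics/scene0.png

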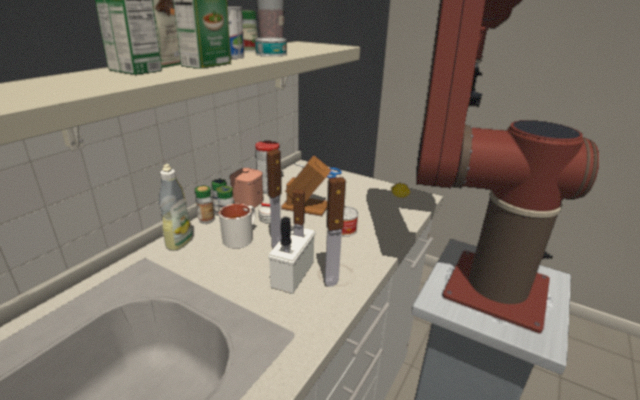

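View pics/top0.png

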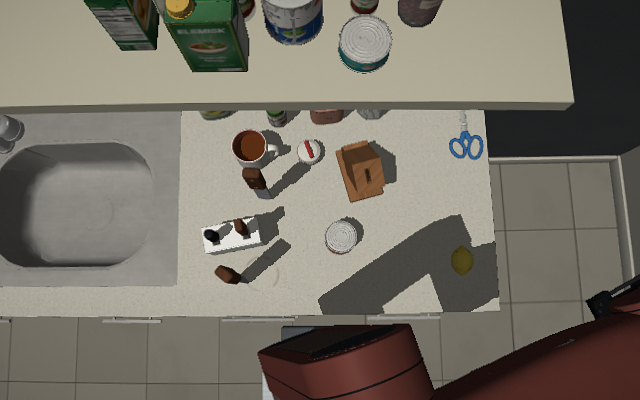

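The scene view shows the holder at about (293,261), with the steel at (284,234) and the small knife at (298,210). Larger look-alike knives stand at (335,226) and (272,190). In the top view the holder is at (232,236), the small knife at (239,228) and the slot at about (368,175). I'll zoom in on both.

```bash
python3 - <<'E'
import cv2
s=cv2.imread("pics/scene0.png");t=cv2.imread("pics/top0.png")
cv2.imwrite("pics/c1.png",cv2.resize(s[145:295,230:370],None,fx=4,fy=4,interpolation=2))
cv2.imwrite("pics/c2.png",cv2.resize(t[130:290,190:390],None,fx=3.7,fy=3.7,interpolation=2))
E
```

```text
(no output)
```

View pics/c1.png

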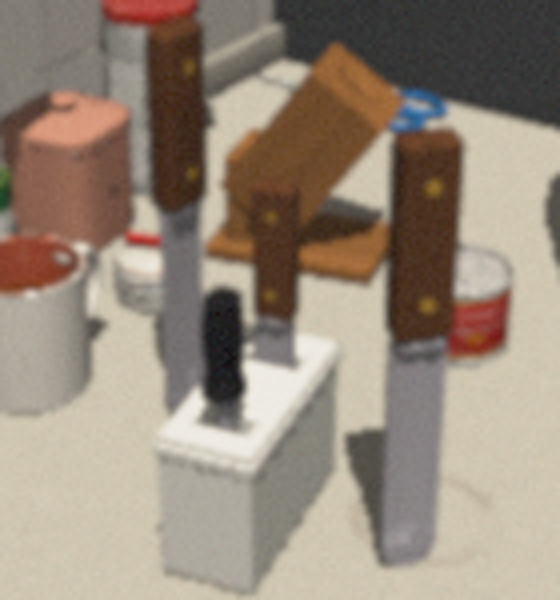

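View pics/c2.png

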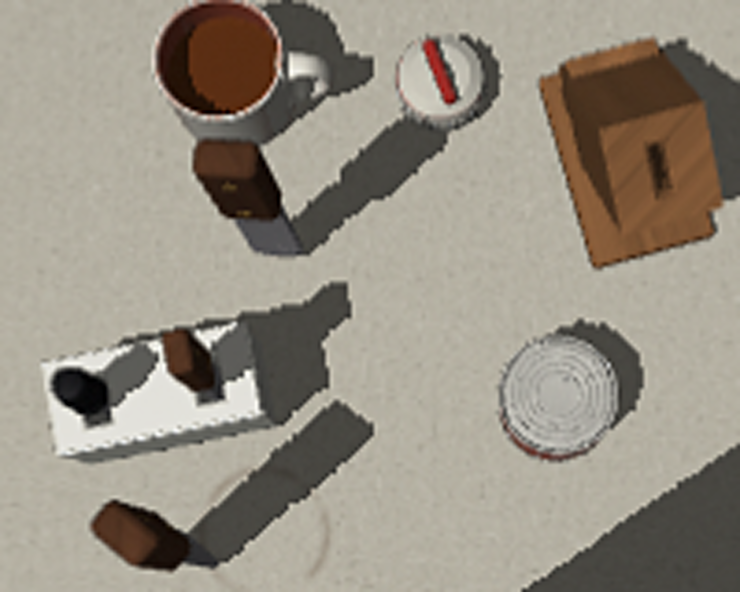

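```bash
cat > fit.py <<'E'
from h import *
from scipy.optimize import least_squares
from scipy.spatial.transform import Rotation as R
np.set_printoptions(precision=2,suppress=True)
T=lambda a:np.array(a,float)/3.7+[190,130]-.4
S=lambda a:np.array(a,float)/4+[230,145]-.4
def pose2(p,L):
    c,s=np.cos(p[2]),np.sin(p[2]); L=np.atleast_2d(np.array(L,float))
    return np.c_[p[0]+c*L[:,0]-s*L[:,1],p[1]+s*L[:,0]+c*L[:,1],L[:,2]]
def fit(Lt,ut,Ls,us,p0):
    f=lambda p:np.r_[(proj("top",pose2(p,Lt))-T(ut)).ravel(),(proj("scene",pose2(p,Ls))-S(us)).ravel()]
    r=least_squares(f,p0,loss="soft_l1",x_scale=[10,10,.1]);return r.x,r.fun
# holder
H,res=fit([[30,65,96],[30,-65,96],[-30,-65,96],[-30,65,96]],[(40,362),(245,318),(268,410),(58,457)],
 [[30,65,96],[-30,65,96],[-30,-65,96],[-30,65,0],[30,65,0],[-30,-65,0]],[(160,443),(238,465),(340,345),(250,590),(165,570),(335,472)],[450,200,.24])
print("holder",H);print(res.reshape(-1,2))
a=.61;c,s=np.cos(a),np.sin(a)
F=lambda x,y,z=0:[c*x-s*z,y,145+s*x+c*z]
B,res=fit([F(35,32),F(35,-32),F(-35,-32),F(-35,32),F(0,0),[-25,42,14],[110,42,14]],[(600,128),(703,100),(722,203),(618,235),(657,167),(597,266),(541,80)],
 [F(35,32),F(35,-32),[-25,42,14]],[(335,42),(402,97),(370,277)],[550,-100,.25])
print("block",B);print(res.reshape(-1,2))
k=tri([S((276,187)),S((276,314))],[T((175,335)),T((207,388))]);print("knife top/bottom guess",k)
np.savez("fit.npz",H=H,B=B)
E
python3 fit.py
```

```text
holder [424.54 219.13   0.2 ]
[[ 0.11 -0.12]
 [ 0.46 -0.28]
 [-0.64  0.57]
 [-0.15 -0.01]
 [-2.32 -1.62]
 [ 3.73 -0.79]
 [-0.16 -1.1 ]
 [ 1.    2.91]
 [-1.99  1.19]
 [ 0.31 -0.32]]
block [542.89 -91.89   0.25]
[[ -0.3    0.33]
 [  0.23   0.36]
 [  0.44   1.33]
 [  0.9    0.1 ]
 [  1.39   0.57]
 [ -0.87   0.28]
 [ -0.59  -1.07]
 [ -6.96   7.24]
 [-16.91 -14.  ]
 [ -0.44  -1.28]]
knife top/bottom guess [[435.48 184.85 206.43   9.66]
 [424.33 183.72 124.92  10.35]]
```

```bash
sed -i 's/\[F(35,32),F(35,-32),\[-25,42,14\]\],\[(335/[F(35,-32),F(-35,-32),[-25,42,14]],[(335/' fit.py; cat >> fit.py <<'E'
def draw(im,n,pts,off,k,col,closed=True):
    q=((proj(n,pts)-off+.4)*k*8).astype(int); cv2.polylines(im,[q.reshape(-1,1,2)],closed,col,1,cv2.LINE_AA,3)
sc=cv2.imread("pics/scene0.png");tp=cv2.imread("pics/top0.png")
sc=cv2.resize(sc[150:290,260:340],None,fx=4.25,fy=4.25,interpolation=cv2.INTER_LINEAR)
tp=cv2.resize(tp[130:270,195:395],None,fx=2.25,fy=2.25,interpolation=cv2.INTER_LINEAR)
tp=cv2.resize(cv2.imread("pics/top0.png")[130:270,195:295],None,fx=4.25,fy=4.25,interpolation=cv2.INTER_LINEAR)
for n,im,off,k in(("scene",sc,[260,150],4.25),("top",tp,[195,130],4.25)):
    for z in(96,0): draw(im,n,pose2(H,[[30,65,z],[30,-65,z],[-30,-65,z],[-30,65,z]]),off,k,(0,0,255))
    for w in(35,-35): draw(im,n,pose2(H,[[16,w+8,96],[16,w-8,96],[-16,w-8,96],[-16,w+8,96]]),off,k,(255,0,0))
    draw(im,n,pose2(B,[F(35,32),F(35,-32),F(-35,-32),F(-35,32)]),off,k,(0,255,0))
    # upright knife in well centre
    for z in(124,210): draw(im,n,pose2(H,[[13,-43,z],[13,-27,z],[-13,-27,z],[-13,-43,z]]),off,k,(0,255,255))
cv2.imwrite("pics/o1.png",np.hstack([sc[:595],tp[:595]]))
E
python3 fit.py | grep -v '^holder' | tail -14
```

```text
[ 0.31 -0.32]]
block [543.57 -91.61   0.25]
[[-0.51  0.16]
 [-0.04 -0.03]
 [ 0.36  0.9 ]
 [ 0.89 -0.12]
 [ 1.25  0.27]
 [-0.87  0.11]
 [-1.01 -1.11]
 [-0.51 -0.25]
 [ 0.51  0.76]
 [-0.55 -1.31]]
knife top/bottom guess [[435.48 184.85 206.43   9.66]
 [424.33 183.72 124.92  10.35]]
```

View pics/o1.png

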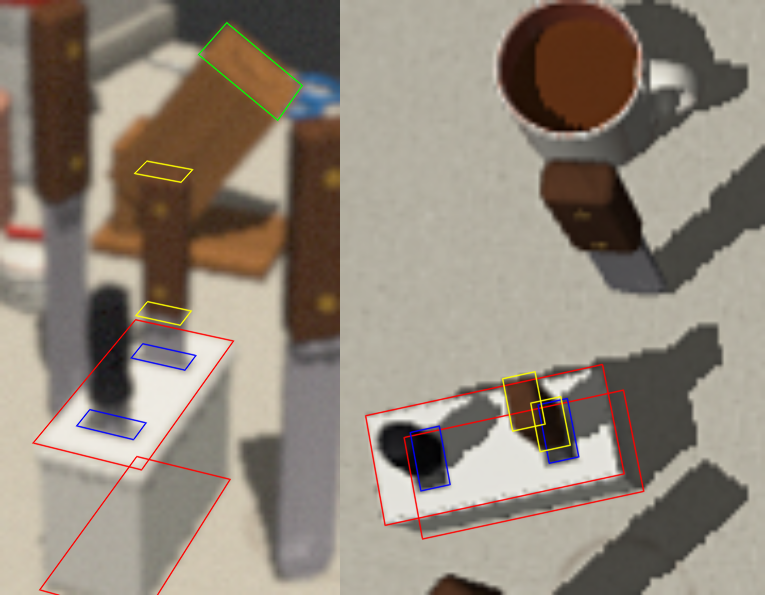

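The overlay agrees well for the holder and block in both views. The knife's handle top sits near (168,183) in the scene crop and (520,395) in the top crop. I'll refine its pose by fitting the silhouette.

```bash
cat > kfit.py <<'E'
from h import *
from scipy.optimize import minimize
from scipy.spatial.transform import Rotation as R
np.set_printoptions(precision=3,suppress=True)
d=np.load("fit.npz");H=d["H"]
box=np.array([[x,y,z] for z in(114,200) for x in(-13,13) for y in(-8,8)],float)
win={"scene":(288,184,310,226),"top":(228,214,252,244)}
K=8
masks={}
for n,(x0,y0,x1,y1) in win.items():
    im=cv2.imread(f"pics/{n}0.png").astype(float)[y0:y1,x0:x1]
    b,g,r=im[...,0],im[...,1],im[...,2]
    m=((r>b*1.25)&(r<(118 if n=="scene" else 130))&(g<75)).astype(np.uint8)
    k,l,st,_=cv2.connectedComponentsWithStats(m,connectivity=4); m=(l==1+np.argmax(st[1:,4]))
    masks[n]=m
    print(n);print("\n".join("".join(".#"[v] for v in row) for row in m.astype(int)))
def pose(p):
    A=R.from_euler("z",H[2]+p[4])*R.from_rotvec([p[2],p[3],0])
    c,s=np.cos(H[2]),np.sin(H[2]); l=np.array([p[0],-35+p[1]])
    return A,np.array([H[0]+c*l[0]-s*l[1],H[1]+s*l[0]+c*l[1],10.])
def cost(p):
    A,t=pose(p);P=A.apply(box)+t;e=0
    for n,(x0,y0,x1,y1) in win.items():
        h=cv2.convexHull(((proj(n,P)-[x0,y0]+.5)*K*16).astype(np.int32).reshape(-1,1,2))
        im=np.zeros(((y1-y0)*K,(x1-x0)*K),np.uint8);cv2.fillConvexPoly(im,h,255,lineType=cv2.LINE_AA,shift=4)
        im=cv2.resize(im,(x1-x0,y1-y0),interpolation=cv2.INTER_AREA)/255.
        e+=((im-masks[n])**2).sum()/masks[n].sum()
    return e+.02*((p[0]/3)**2+(p[1]/4)**2+(p[4]/.15)**2)
best=min((minimize(cost,[0,y,a,b,w],method="Nelder-Mead",options=dict(initial_simplex=np.array([0,y,a,b,w])+np.vstack([np.zeros(5),np.diag([3,3,.05,.05,.1])]),maxiter=600)) for y in(-4,4) for a in(-.08,.08) for b in(-.05,.05) for w in(-.1,.15)),key=lambda r:r.fun)
A,t=pose(best.x);print(best.fun,best.x,"tip",t);print(A.as_matrix());print("grasp z=150,165",A.apply([[0,0,150],[0,0,165],[0,0,200]])+t)
E
python3 kfit.py
```

```text
scene
....#..###........####
....#.###........#####
....####........######
....#.#.###..#.#######
.....###..#.##########
...###########.###.#..
###################...
##################....
#################.....
##################....
###################...
##################....
##################....
.#################.##.
..#######.#########.##
..#######..###########
...######.############
...###################
...###################
..####################
....##################
.....#################
.....##############...
.....############.....
.....############.....
.....############.....
.....############.....
......############....
......############....
......##########......
......##########......
......##########......
......##########......
......##########......
......##...#####......
......###..#####......
......##########......
......##########......
.......########.......
.......########.......
............###.......
......................
top
........................
........................
........................
........................
........................
[... 1256 characters left out ...]
,key=lambda r:r.fun)
              ~~~~~~~~^^^^^^^^^^^^^^^^^^^^^^^^^^^^^^^^^^^^^^^^^^^^^^^^^^^^^^^^^^^^^^^^^^^^^^^^^^^^^^^^^^^^^^^^^^^^^^^^^^^^^^^^^^^^^^^^^^^^^^^^^^^^^^^^^^^^^^^^^^^^^^^^^^^^^^^^^^
    res = _minimize_neldermead(fun, x0, args, callback, bounds=bounds,
                               **options)
    fxe = func(xe)
    fx = function(np.copy(x), *(wrapper_args + args))
  File "kfit.py", line 24, in cost
    h=cv2.convexHull(((proj(n,P)-[x0,y0]+.5)*K*16).astype(np.int32).reshape(-1,1,2))
                       ~~~~^^^^^
  File "h.py", line 4, in proj
    m=arm.camera_model(n); T=np.linalg.inv(np.array(m["cam_to_world"],float))
ValueError: time passes only in moves, steps and waits
```

```bash
sed -i 's/^def proj/from functools import lru_cache\n@lru_cache\ndef cm(n): return arm.camera_model(n)\ndef proj/; s/m=arm.camera_model(n);/m=cm(n);/' h.py
sed -i 's/r<(118 if n=="scene" else 130))&(g<75)/r<(96 if n=="scene" else 130))\&(g<(58 if n=="scene" else 75))/; s/print(n);print/n=="scene" and print/; s/(288,184,310,226)/(292,188,308,226)/; s/^    masks\[n\]=m/    if n=="scene": m=cv2.morphologyEx(m.astype(np.uint8),cv2.MORPH_CLOSE,np.ones((3,3),np.uint8))>0\n    masks[n]=m/' kfit.py; timeout 300 python3 kfit.py
```

```text
................
................
................
................
............#...
..######...##...
#############...
#############...
#############...
####...######...
####....#####...
####....#####...
####....########
################
################
################
..##############
..##############
..###########...
..###########...
..##########....
..##########....
..##########....
...##########...
...##########...
...#########....
...########.....
...########.....
...########.....
...#...####.....
...#...####.....
...#...####.....
...#...####.....
...########.....
...########.....
......####......
................
................
0.794760875188017 [ 1.012  2.954  0.014 -0.015  0.215] tip [431.79 187.9   10.  ]
[[ 0.917 -0.4   -0.008]
 [ 0.4    0.916 -0.019]
 [ 0.015  0.014  1.   ]]
grasp z=150,165 [[430.525 185.1   159.969]
 [430.399 184.82  174.965]
 [430.104 184.167 209.958]]
```

```bash
sed -i 's/^    masks\[n\]=m/    if n=="scene":\n        q=((np.array([(254,188),(275,183),(298,186),(296,317),(258,313)])\/4+[230-x0,145-y0])*K).astype(np.int32); m=np.zeros(((y1-y0)*K,(x1-x0)*K),np.uint8);cv2.fillPoly(m,[q.reshape(-1,1,2)],1);m=cv2.resize(m.astype(float),(x1-x0,y1-y0),interpolation=cv2.INTER_AREA)\n    masks[n]=m/; s/n=="scene" and print/0 and print/' kfit.py; timeout 300 python3 kfit.py
python3 -c "
from h import *
np.set_printoptions(precision=3,suppress=True)
s=arm.sense();print(s['time'],s['position'],s['tool_rot'],s['width'],s['ft_force'])"
```

```text
0.4782025859421789 [ 1.492  2.905  0.012 -0.019  0.252] tip [432.27  187.946  10.   ]
[[ 0.901 -0.433 -0.012]
 [ 0.433  0.901 -0.019]
 [ 0.019  0.012  1.   ]]
grasp z=150,165 [[430.434 185.058 159.961]
 [430.25  184.769 174.957]
 [429.821 184.095 209.948]]
0.8 [ 268.928 -564.216  222.602] [[ 0.903  0.43   0.   ]
 [ 0.43  -0.903 -0.   ]
 [ 0.     0.    -1.   ]] 87.2227862425991 [-0.231  0.473  0.082]
```

```bash
python3 - <<'E'
from h import *
np.set_printoptions(precision=0,suppress=True)
T=lambda a:np.array(a,float)/3.7+[190,130]
S=lambda a:np.array(a,float)/4+[230,145]
print(tri([S((410,558)),S((428,137)),S((175,25)),S((180,405))],[T((212,562)),T((118,515)),T((223,150)),T((285,248))]))
print(atz("top",[T((225,150))],[250]),"honing top",atz("top",[T((75,388))],178))
print("tin",atz("top",[T((560,395))],58),"shelf edge row105 at z 450,500,600",[atz("top",[(320,105)],z)[0] for z in(400,500,600)])
E
```

```text
[[323. 196.  -0.   7.]
 [332. 203. 269.  10.]
 [526. 150. 270.   5.]
 [528. 147.   1.   3.]]
[[533. 153. 250.]] honing top [[414. 248. 178.]]
tin [[418. -32.  58.]] shelf edge row105 at z 450,500,600 [array([610.,  12., 400.]), array([572.,  13., 500.]), array([534.,  13., 600.])]
```

Request:
play_rows(
  increments=[
    [[0.2,1,1],[0,0,0],0.5],
    [[0.2,1,1],[0,0,0],0.5],
    [[0.2,1,1],[0,0,0],0.5],
    [[0.2,1,0],[0,0,0],0.5],
    [[0.2,1,0],[0,0,0],0.5],
  ],
)

```text
time: 1.22
position: [294.5, -439.1, 300.1]
tool_rot: [[0.903, 0.43, 0.002], [0.43, -0.903, -0.004], [0.0, 0.005, -1.0]]
ft_force: [0.1, 0.7, -0.7]
width: 62.0
grasp_force: 0.0
```

Request:
play_rows(
  increments=[
    [[0.2,1,0],[0,0,0],0.5],
    [[0.2,1,0],[0,0,0],0.5],
    [[0.2,1,0],[0,0,0],0.5],
    [[0.2,1,0],[0,0,0],0.5],
    [[0.2,1,0],[0,0,0],0.5],
  ],
)

```text
time: 1.63
position: [319.0, -313.0, 297.7]
tool_rot: [[0.903, 0.43, 0.0], [0.43, -0.903, -0.0], [0.0, 0.0, -1.0]]
ft_force: [-0.1, 0.6, -0.3]
width: 44.1
grasp_force: 0.0
```

Request:
play_rows(
  increments=[
    [[0.2,1,0],[0,0,0],0.5],
    [[0.2,1,0],[0,0,0],0.5],
    [[0.2,1,0],[0,0,0],0.5],
    [[0.2,1,0],[0,0,0],0.5],
    [[0.2,1,0],[0,0,0],0.5],
  ],
)

```text
time: 2.05
position: [343.9, -188.0, 297.8]
tool_rot: [[0.903, 0.43, 0.001], [0.43, -0.903, -0.0], [0.0, 0.001, -1.0]]
ft_force: [0.4, 0.2, -0.1]
width: 43.5
grasp_force: 0.0
```

Request:
play_rows(
  increments=[
    [[0.2,1,0],[0,0,0],0.5],
    [[0.2,1,0],[0,0,0],0.5],
    [[0.2,1,0],[0,0,0],0.5],
    [[0.2,1,0],[0,0,0],0.5],
    [[0.2,1,0],[0,0,0],0.5],
  ],
)

```text
time: 2.47
position: [369.0, -63.0, 297.8]
tool_rot: [[0.903, 0.43, 0.001], [0.43, -0.903, -0.0], [0.001, 0.001, -1.0]]
ft_force: [-0.2, -0.4, -0.7]
width: 43.4
grasp_force: 0.0
```

Request:
play_rows(
  increments=[
    [[0.245,0.99,0],[0,0,0],0.5],
    [[0.245,0.99,0],[0,0,0],0.5],
    [[0.245,0.99,0],[0,0,0],0.5],
    [[0.245,0.99,0],[0,0,0],0.5],
    [[0.245,0.99,0],[0,0,0],0.5],
  ],
)

```text
time: 2.88
position: [399.7, 60.9, 297.8]
tool_rot: [[0.903, 0.43, 0.001], [0.43, -0.903, -0.0], [0.001, 0.0, -1.0]]
ft_force: [-0.0, -0.6, 0.1]
width: 43.2
grasp_force: 0.0
```

Request:
play_rows(
  increments=[
    [[0.245,0.99,0],[0,0,0],0.5],
    [[0.245,0.99,0],[0,0,0],0.5],
    [[0.245,0.99,0],[0,0,0],0.5],
    [[0.245,0.99,0],[0,0,0],0.5],
    [[0.245,0.99,0],[0,0,0],0.5],
  ],
)

```text
time: 3.3
position: [430.3, 184.7, 297.8]
tool_rot: [[0.903, 0.43, 0.001], [0.43, -0.903, 0.0], [0.001, 0.0, -1.0]]
ft_force: [-0.1, 0.0, -0.6]
width: 43.5
grasp_force: 0.0
```

```bash
python3 - <<'E'
from h import *
s=arm.sense();print(s['position'])
a=arm.camera("scene")[120:280,220:380,::-1];b=arm.camera("top")[150:310,170:330,::-1]
cv2.imwrite("pics/a1.png",np.hstack([cv2.resize(x,None,fx=2.5,fy=2.5,interpolation=2) for x in(a,b)]))
E
```

```text
[430.272562   184.74381432 297.75556584]
```

View pics/a1.png

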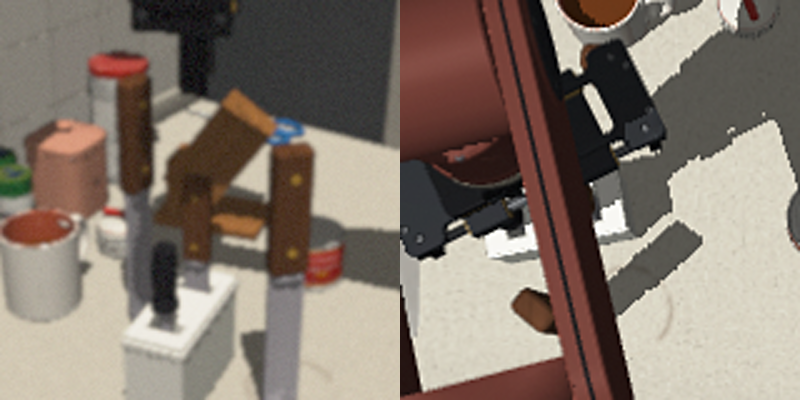

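The fingers are directly over the small knife: (195,90) against its handle at (198,185) in the scene crop. The gripper body stays clear of both tall knives, so I'm descending.

Request:
play_rows(
  increments=[
    [[0,0,-0.8],[0,0,0],0.5],
    [[0,0,-0.8],[0,0,0],0.5],
    [[0,0,-0.8],[0,0,0],0.5],
    [[0,0,-0.8],[0,0,0],0.5],
    [[0,0,-0.6],[0,0,0],0.5],
  ],
)

```text
time: 3.82
position: [429.4, 182.5, 200.9]
tool_rot: [[0.903, 0.43, -0.001], [0.43, -0.903, -0.001], [-0.002, 0.0, -1.0]]
ft_force: [0.8, -0.4, -0.7]
width: 43.1
grasp_force: 0.0
```

Request:
play_rows(
  increments=[
    [[0,0,-0.6],[0,0,0],0.5],
    [[0,0,-0.6],[0,0,0],0.5],
    [[0,0,-0.5],[0,0,0],0.5],
    [[0,0,0],[0,0,0],0.5],
  ],
)

```text
time: 4.15
position: [428.2, 182.1, 157.4]
tool_rot: [[0.903, 0.43, -0.005], [0.43, -0.903, -0.001], [-0.005, -0.001, -1.0]]
ft_force: [-0.6, 0.6, -0.5]
width: 43.7
grasp_force: 0.0
```

```bash
python3 - <<'E'
from h import *
s=arm.sense();print(s['position'],s['ft_force'])
a=arm.camera("scene")[170:290,240:350,::-1]
cv2.imwrite("pics/a2.png",cv2.resize(a,None,fx=5,fy=5,interpolation=2))
E
```

```text
[428.18903805 182.14547778 157.37278811] [-0.62757323  0.58394508 -0.51345769]
```

View pics/a2.png

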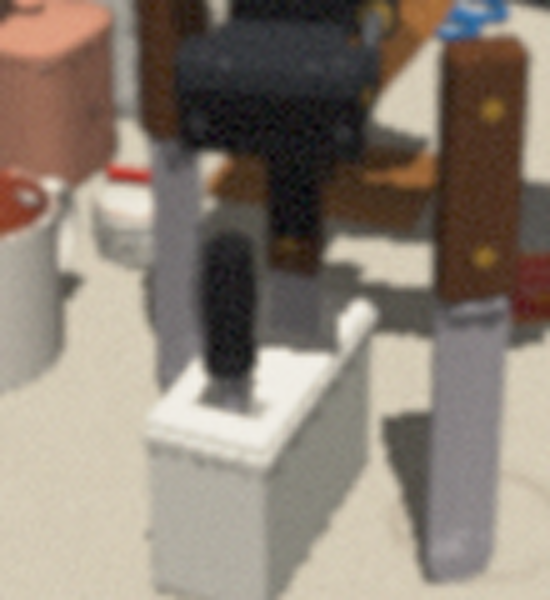

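The near finger covers the knife handle at (295,210) and stands clear of the steel at (230,300). I'll nudge back by the small drift and close.

Request:
play_rows(
  increments=[
    [[0.08,0.1,0],[0,0,0],0.5],
    [[0,0,0],[0,0,0],0.8],
    [[0,0,0],[0,0,0],1],
    [[0,0,0],[0,0,0],1],
    [[0,0,0],[0,0,0],1],
  ],
)

```text
time: 4.62
position: [432.5, 185.9, 160.6]
tool_rot: [[0.903, 0.43, 0.001], [0.43, -0.903, 0.0], [0.001, 0.0, -1.0]]
ft_force: [-1.2, -0.5, -0.1]
width: 24.5
grasp_force: 0.0
```

Request:
play_rows(
  increments=[
    [[0,0,0],[0,0,0],1],
    [[0,0,0],[0,0,0],1],
    [[0,0,0],[0,0,0],1],
  ],
)

```text
time: 4.87
position: [432.3, 185.9, 160.3]
tool_rot: [[0.903, 0.43, 0.0], [0.43, -0.903, 0.0], [0.0, 0.0, -1.0]]
ft_force: [0.9, -0.0, 0.8]
width: 15.8
grasp_force: 30.0
```

Request:
play_rows(
  increments=[
    [[0,0,0.3],[0,0,0],1],
    [[0,0,0.4],[0,0,0],1],
    [[0,0,0.5],[0,0,0],1],
    [[0,0,0.5],[0,0,0],1],
    [[0,0,0.5],[0,0,0],1],
  ],
)

```text
time: 5.28
position: [432.2, 185.9, 216.5]
tool_rot: [[0.903, 0.43, 0.0], [0.43, -0.903, 0.0], [0.0, 0.0, -1.0]]
ft_force: [-0.2, 0.3, -1.2]
width: 15.7
grasp_force: 30.0
```

Request:
play_rows(
  increments=[
    [[0,0,0.6],[0,0,0],1],
    [[0,0,0.6],[0,0,0],1],
    [[0,0,0.6],[0,0,0],1],
    [[0,0,0.6],[0,0,0],1],
    [[0,0,0.6],[0,0,0],1],
  ],
)

```text
time: 5.7
position: [432.1, 185.8, 291.8]
tool_rot: [[0.903, 0.43, 0.001], [0.43, -0.903, 0.0], [0.001, 0.0, -1.0]]
ft_force: [0.5, -0.2, -1.3]
width: 15.5
grasp_force: 30.0
```

Request:
play_rows(
  increments=[
    [[0,0,0.4],[0,0,0],1],
    [[0,0,0.3],[0,0,0],1],
    [[0,0,0],[0,0,0],1],
    [[0,0,0],[0,0,0],1],
  ],
)

```text
time: 6.03
position: [432.2, 185.8, 307.6]
tool_rot: [[0.903, 0.43, 0.0], [0.43, -0.903, 0.0], [0.0, 0.0, -1.0]]
ft_force: [0.6, -0.4, -2.3]
width: 16.1
grasp_force: 30.0
```

```bash
python3 - <<'E'
from h import *
s=arm.sense();print(s['position'],s['ft_force'],s['q'],s['width'],s['grasp_force'])
a=arm.camera("scene");cv2.imwrite("pics/sceneL.png",a[:,:,::-1]);b=arm.camera("top");cv2.imwrite("pics/topL.png",b[:,:,::-1])
p=np.array(s['position']);R=np.array(s['tool_rot'])@np.diag([1,-1,-1])
# assumed knife in tool
tip=p-R[:,2]*(159.5-10)  # tip below TCP
P=[tip+R@np.array(v) for v in([0,0,0],[-12,0,12],[12,0,12],[12,0,112],[-12,0,112])]
im=a[120:270,240:360,::-1];im=cv2.resize(im,None,fx=4,fy=4,interpolation=2)
q=((proj("scene",P)-[240,120]+.5)*4).astype(int);print(q.tolist());cv2.polylines(im,[q.reshape(-1,1,2)],True,(0,0,255),1)
cv2.imwrite("pics/a3.png",im)
E
```

```text
[432.18633079 185.832666   307.61884211] [ 0.62575785 -0.38581261 -2.34150415] [ 2.38206873e-01 -2.02409360e-01  1.79443825e+00  1.84908364e-05
  1.54923796e+00  1.36419888e+00] 16.087807346495904 29.989866733085364
[[231, 363], [252, 346], [210, 343], [209, 179], [254, 182]]
```

View pics/a3.png

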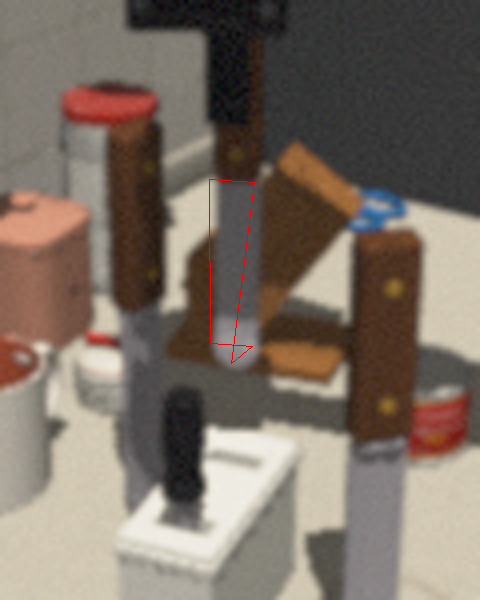

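The knife is held upright and clear of the holder, with its tip at (237,367). It sits about 3 mm toward tool −x of nominal. Next I'll refine the slot centre in the earlier top picture.

```bash
python3 - <<'E'
from h import *
np.set_printoptions(precision=2,suppress=True,linewidth=200)
im=cv2.imread("pics/top0.png").astype(int).sum(2)
print(im[164:188,358:378])
g=im[164:188,358:378];ys,xs=np.mgrid[164:188,358:378];w=np.clip(250-g,0,150)*(np.abs(xs-367.5)<6)
c=[(w*xs).sum()/w.sum(),(w*ys).sum()/w.sum()];print(c)
dx,dy=xs-c[0],ys-c[1];C=np.array([[ (w*dx*dx).sum(),(w*dx*dy).sum()],[(w*dx*dy).sum(),(w*dy*dy).sum()]])/w.sum();e,v=np.linalg.eigh(C);print(np.sqrt(e)*3.46,v[:,1])
print(atz("top",[c],145))
B=np.load("fit.npz")["B"];a=.61;cc,s=np.cos(a),np.sin(a)
def F(x,y,z=0):
    l=np.array([cc*x-s*z,y]);co,si=np.cos(B[2]),np.sin(B[2]);return [B[0]+co*l[0]-si*l[1],B[1]+si*l[0]+co*l[1],145+s*x+cc*z]
for P in(F(15.5,0),F(-15.5,0),F(0,4.5),F(0,-4.5)):print(proj("top",[P]))
E
```

```text
[[276 257 248 249 246 244 258 259 262 264 261 266 263 251 234 243 258 257 255 256]
 [260 245 249 245 244 255 259 263 264 262 266 262 252 234 243 256 256 256 256 257]
 [247 250 246 246 259 257 263 268 265 266 261 253 237 238 258 255 256 257 257 261]
 [247 244 244 257 257 258 269 266 270 266 243 232 217 257 256 255 256 259 261 260]
 [247 246 259 257 261 263 225 236 203 182 204 210 244 260 254 253 260 260 259 261]
 [245 254 257 258 267 263 207 161 106 102 167 208 255 256 254 260 259 260 259 264]
 [252 259 260 268 263 261 204 112  72  83 154 175 261 254 263 259 260 259 267 276]
 [257 260 267 262 263 263 220 136  77  80 107 166 260 259 260 259 262 265 275 278]
 [259 267 264 263 264 259 234 144  75  81  87 163 248 263 261 259 264 274 279 283]
 [264 263 259 261 258 243 234 142 111  80  85 161 225 259 261 265 274 279 281 280]
 [265 259 265 256 245 239 253 191 119  75  89 165 224 262 262 274 278 280 276 263]
 [260 265 260 246 234 251 260 199 133  85  90 162 185 272 271 281 283 278 263 254]
 [266 261 248 233 250 259 256 222 146  83  85 109 171 297 275 282 281 265 256 254]
 [263 248 234 245 257
[... 379 characters left out ...]
6 271 278 280]
 [257 254 256 260 261 260 260 270 269 160 193 219 227 241 253 265 270 275 280 275]
 [257 256 260 259 259 260 269 276 275 187 224 224 247 252 264 270 274 280 274 270]
 [254 260 261 260 259 269 274 278 285 259 255 250 259 266 269 276 279 274 270 266]
 [258 262 263 259 268 276 277 284 277 263 257 256 266 272 274 279 274 274 267 268]
 [263 260 259 265 276 277 283 278 262 255 255 267 271 273 280 276 272 267 267 268]
 [259 260 266 274 278 282 278 264 256 255 263 269 276 282 276 272 267 269 269 281]]
[np.float64(367.4190600522193), np.float64(174.58153334915738)]
[ 5.22 14.17] [0.14 0.99]
[[544.57 -89.45 145.  ]]
[[367.1  168.61]]
[[369.72 181.32]]
[[366.45 175.54]]
[[370.38 174.46]]
```

```bash
cat > tgt.py <<'E'
from h import *
import sys
from scipy.spatial.transform import Rotation as R
np.set_printoptions(precision=3,suppress=True)
psi=.235;S=np.array([544.3,-90.2,145.]);L=151.;OX=-3.
def go(d,ex=0,ey=0):
    a=.61;c,s=np.cos(a),np.sin(a);Z=R.from_euler("z",psi).as_matrix()
    K=Z@np.array([[c,0,-s],[0,1,0],[s,0,c]])
    st=arm.sense();p=np.array(st["position"]);Rc=np.array(st["tool_rot"])@np.diag([1,-1,-1])
    t=S+K[:,2]*(d+L)+K[:,0]*(ex-OX)+K[:,1]*ey
    rv=R.from_matrix(K@Rc.T).as_rotvec()
    u=K.T@(p-S);print("d",d,"target",t,"shift units",(t-p)/25,"turn units",rv/.08,"now: tip in slot",u-[-OX,0,L],"slot z",K[:,2],"F in slot",K.T@np.array(st["ft_force"]),st["time"],st["grasp_force"],st["width"])
if __name__=="__main__":
    for d in sys.argv[1:]: go(float(d))
E
python3 tgt.py 60 5
```

```text
d 60.0 target [ 429.139 -117.772  319.664] shift units [ -0.101 -12.138   0.527] turn units [ 2.55  -7.224 -2.542] now: tip in slot [ 52.378 294.533   7.316] slot z [-0.557 -0.133  0.82 ] F in slot [-0.375  0.538 -1.072] 6.1333 29.98986060032621 15.393438746915203
d 5.0 target [ 459.78  -110.436  274.584] shift units [  1.125 -11.845  -1.276] turn units [ 2.55  -7.224 -2.542] now: tip in slot [ 52.378 294.533   7.316] slot z [-0.557 -0.133  0.82 ] F in slot [-0.375  0.538 -1.072] 6.1333 29.98986060032621 15.393438746915203
```

Request:
play_rows(
  increments=[
    [[0,-0.6,0],[0,0,0],1],
    [[0,-0.8,0],[0,0,0],1],
    [[0,-0.8,0],[0,0,0],1],
    [[0,-0.9,0],[0,0,0],1],
    [[0,-0.9,0],[0,0,0],1],
  ],
)

```text
time: 6.55
position: [431.5, 85.1, 306.3]
tool_rot: [[0.902, 0.431, -0.002], [0.431, -0.902, 0.0], [-0.002, -0.001, -1.0]]
ft_force: [0.4, -0.1, -1.0]
width: 16.3
grasp_force: 30.0
```

Request:
play_rows(
  increments=[
    [[-0.01,-0.81,0.05],[0.255,-0.722,-0.254],1],
    [[-0.01,-0.81,0.05],[0.255,-0.722,-0.254],1],
    [[-0.01,-0.81,0.05],[0.255,-0.722,-0.254],1],
    [[-0.01,-0.81,0.05],[0.255,-0.722,-0.254],1],
    [[-0.01,-0.81,0.05],[0.255,-0.722,-0.254],1],
  ],
)

```text
time: 6.97
position: [430.5, -16.1, 312.9]
tool_rot: [[0.897, 0.333, 0.29], [0.322, -0.943, 0.086], [0.303, 0.016, -0.953]]
ft_force: [0.9, -0.3, -1.4]
width: 15.8
grasp_force: 30.0
```

Request:
play_rows(
  increments=[
    [[-0.01,-0.81,0.05],[0.255,-0.722,-0.254],1],
    [[-0.01,-0.81,0.05],[0.255,-0.722,-0.254],1],
    [[-0.01,-0.81,0.05],[0.255,-0.722,-0.254],1],
    [[-0.01,-0.81,0.05],[0.255,-0.722,-0.254],1],
    [[-0.01,-0.81,0.05],[0.255,-0.722,-0.254],1],
  ],
)

```text
time: 7.38
position: [429.2, -117.5, 319.4]
tool_rot: [[0.795, 0.232, 0.561], [0.19, -0.973, 0.133], [0.576, 0.0, -0.817]]
ft_force: [-0.1, -0.4, -1.4]
width: 15.9
grasp_force: 30.0
```

Request:
play_rows(
  increments=[
    [[0,0,0],[0,0,0],1],
    [[0,0,0],[0,0,0],1],
  ],
)

```text
time: 7.55
position: [428.5, -118.2, 318.4]
tool_rot: [[0.799, 0.228, 0.557], [0.186, -0.974, 0.132], [0.572, -0.002, -0.82]]
ft_force: [-0.1, -0.1, -0.3]
width: 16.0
grasp_force: 30.0
```

```bash
python3 tgt.py 12; python3 - <<'E'
from h import *
a=arm.camera("scene")[120:250,250:370,::-1];b=arm.camera("top")[120:250,290:410,::-1]
cv2.imwrite("pics/a4.png",np.hstack([cv2.resize(x,None,fx=3.3,fy=3.3,interpolation=2) for x in(a,b)]))
E
```

```text
d 12.0 target [ 455.881 -111.37   280.321] shift units [ 1.095  0.275 -1.525] turn units [-0.024 -0.012  0.066] now: tip in slot [-1.305 -0.305 59.417] slot z [-0.557 -0.133  0.82 ] F in slot [-0.254 -0.069 -0.177] 7.55 29.989773065317422 16.007357888895047
```

View pics/a4.png

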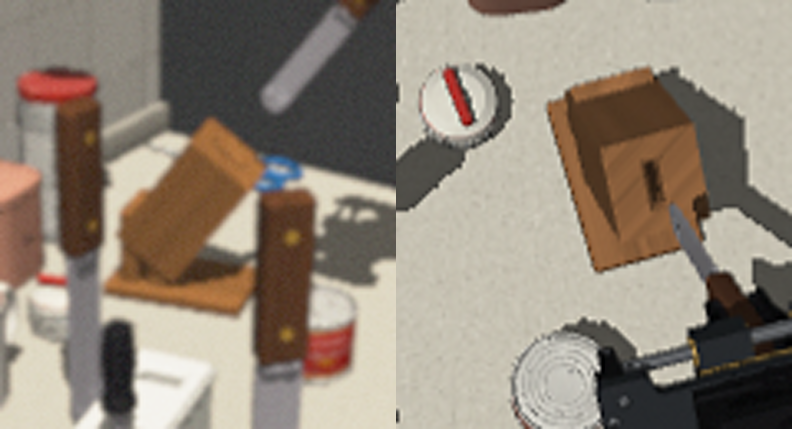

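The top crop shows the blade tip at (672,205), lined up to enter the slot at (653,182). In the scene crop the tip is at (270,105). I'll compare the predicted blade with the observed one.

```bash
python3 - <<'E'
from h import *
np.set_printoptions(precision=2,suppress=True)
s=arm.sense();p=np.array(s['position']);K=np.array(s['tool_rot'])@np.diag([1,-1,-1])
tip=p-K[:,2]*151-K[:,0]*3
P=np.array([tip+K@np.array(v,float) for v in([0,0,0],[-12,0,12],[12,0,12],[12,0,112],[-12,0,112])])
out=[]
for n,o in(("scene",(315,105,365,165)),("top",(350,160,400,220))):
    im=arm.camera(n)[o[1]:o[3],o[0]:o[2],::-1];im=cv2.resize(im,None,fx=8,fy=8,interpolation=cv2.INTER_CUBIC)
    u=proj(n,P);print(n,u.tolist())
    q=((u-[o[0],o[1]]+.5)*8).astype(int);cv2.polylines(im,[q.reshape(-1,1,2)],True,(0,0,255),1);out.append(im)
cv2.imwrite("pics/a5.png",np.hstack(out))
E
```

```text
scene [[329.66498485498477, 152.19479144274487], [335.3109379998016, 151.97928467956515], [328.89805038070403, 146.55112072645318], [350.22463095196355, 120.64383591946569], [356.9382493557023, 126.3675123181087]]
top [[373.44653227301137, 184.60956711513495], [375.76025038015405, 191.90959559463136], [373.85517337235495, 181.52765523271796], [386.39386368364427, 200.77030619019007], [388.3366075559851, 211.91652018502785]]
```

View pics/a5.png

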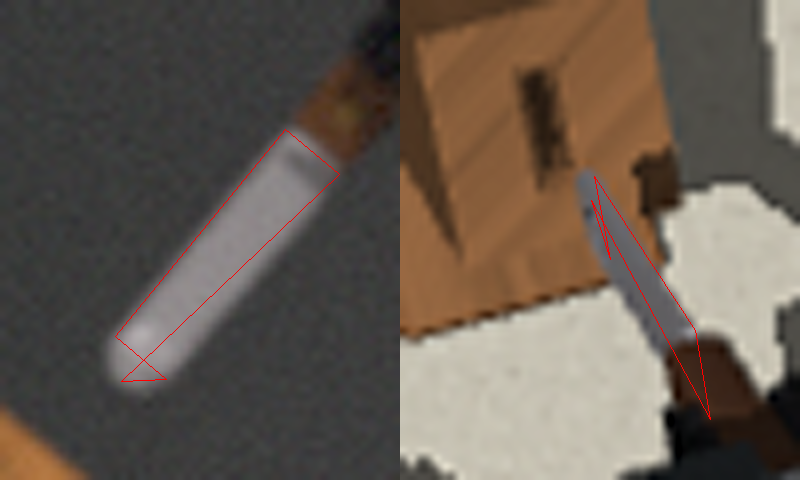

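The predicted and observed blade agree within about 1–2 mm, which the slot's chamfer can take up. Approaching the mouth.

Request:
play_rows(
  increments=[
    [[0.36,0.09,-0.5],[0,0,0.02],1],
    [[0.36,0.09,-0.5],[0,0,0.02],1],
    [[0.36,0.09,-0.5],[0,0,0.02],1],
    [[0,0,0],[0,0,0],1],
    [[0,0,0],[0,0,0],1],
  ],
)

```text
time: 8.17
position: [456.7, -107.9, 281.9]
tool_rot: [[0.796, 0.242, 0.556], [0.197, -0.97, 0.14], [0.573, -0.002, -0.82]]
ft_force: [0.2, 0.2, -1.3]
width: 15.9
grasp_force: 30.0
```

```bash
python3 tgt.py 0; python3 - <<'E'
from h import *
im=arm.camera("top")[150:225,345:405,::-1];im=cv2.resize(im,None,fx=6,fy=6,interpolation=cv2.INTER_CUBIC)
b=arm.camera("scene")[115:190,295:355,::-1];b=cv2.resize(b,None,fx=6,fy=6,interpolation=cv2.INTER_CUBIC)
cv2.imwrite("pics/a6.png",np.hstack([b,im]))
E
```

```text
d 0.0 target [ 462.566 -109.769  270.485] shift units [ 0.233 -0.076 -0.457] turn units [-0.021 -0.004 -0.113] now: tip in slot [ 2.253  3.202 12.362] slot z [-0.557 -0.133  0.82 ] F in slot [-0.514  0.152 -1.244] 8.1667 29.98996673617512 15.890263032840878
```

View pics/a6.png

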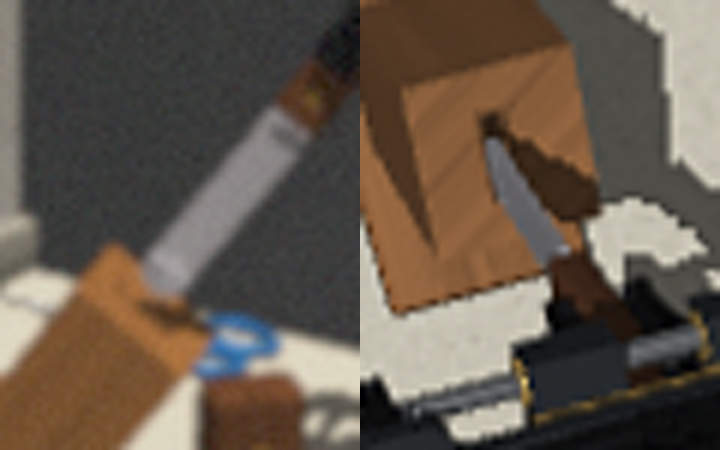

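The blade tip is at the mouth. In the top crop it is at (490,140), with the upper end of the slot showing at (488,122). I'll re-read the settled pose.

```bash
python3 tgt.py 0 -10; rm -f x; python3 - <<'E'
from h import *
print(np.array(proj("top",[[544.3,-90.2,145]])))
s=arm.sense();p=np.array(s['position']);K=np.array(s['tool_rot'])@np.diag([1,-1,-1])
P=np.array([p+K@np.array([-3.+x,0,-151.+z]) for x,z in((0,0),(12,12),(8.5,3.5),(-12,12))])
print(((proj("top",P)-[345,150]+.5)*6+[360,0]).round(), ((proj("top",[[544.3,-90.2,145]])-[345,150]+.5)*6+[360,0]).round(), ((proj("scene",P)-[295,115]+.5)*6).round())
E
```

```text
d 0.0 target [ 462.566 -109.769  270.485] shift units [ 0.226 -0.021 -0.518] turn units [ 0.005  0.024 -0.086] now: tip in slot [ 3.021  1.837 13.695] slot z [-0.557 -0.133  0.82 ] F in slot [ 0.012  0.578 -1.215] 8.2667 29.989738001022488 16.08804839950126
d -10.0 target [ 468.137 -108.435  262.289] shift units [ 0.449  0.032 -0.846] turn units [ 0.005  0.024 -0.086] now: tip in slot [ 3.021  1.837 13.695] slot z [-0.557 -0.133  0.82 ] F in slot [ 0.012  0.578 -1.215] 8.2667 29.989738001022488 16.08804839950126
[[367.76298481 174.69342519]]
[[500. 158.]
 [502. 139.]
 [498. 140.]
 [514. 200.]] [[500. 151.]] [[152. 288.]
 [147. 256.]
 [143. 272.]
 [185. 287.]]
```

Request:
play_rows(
  increments=[
    [[-0.06,-0.17,-0.07],[0,0,-0.08],1],
    [[0,0,0],[0,0,0],1],
    [[0,0,0],[0,0,0],1],
  ],
)

```text
time: 8.52
position: [455.1, -114.7, 281.4]
tool_rot: [[0.796, 0.23, 0.559], [0.189, -0.973, 0.131], [0.574, 0.001, -0.819]]
ft_force: [0.1, 0.2, -1.9]
width: 16.2
grasp_force: 30.0
```

```bash
python3 tgt.py 0; python3 - <<'E'
from h import *
im=arm.camera("top")[155:205,350:390,::-1];im=cv2.resize(im,None,fx=12,fy=12,interpolation=cv2.INTER_CUBIC)
cv2.imwrite("pics/a7.png",im)
s=arm.sense();p=np.array(s['position']);K=np.array(s['tool_rot'])@np.diag([1,-1,-1])
P=np.array([p+K@np.array([-3.+x,0,-151.+z]) for x,z in((0,0),(12,12),(8.5,3.5),(-12,12),(12,60))])
print(s['time'],p,((proj("top",P)-[350,155]+.5)*12).round().tolist(), ((proj("top",[[544.3,-90.2,145]])-[350,155]+.5)*12).round())
E
```

```text
d 0.0 target [ 462.566 -109.769  270.485] shift units [ 0.299  0.199 -0.435] turn units [0.008 0.026 0.032] now: tip in slot [-0.688 -3.089 13.74 ] slot z [-0.557 -0.133  0.82 ] F in slot [-0.941  0.156 -1.615] 8.5167 29.98983134748414 16.228870633951423
8.5667 [ 455.10053571 -114.678843    281.28133961] [[254.0, 266.0], [259.0, 229.0], [251.0, 231.0], [281.0, 350.0], [323.0, 328.0]] [[219. 242.]]
```

View pics/a7.png

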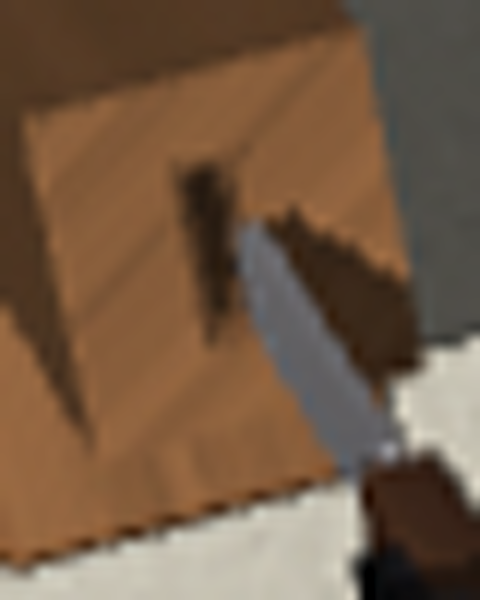

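The tip is now about 3 mm to the right of the slot (tip at (245,225), slot centre at about (215,245)), and the model prediction matches within 1 mm. I'm over the picture-viewing limit of 10, so from here I'll work from numbers and force only.

Request:
play_rows(
  increments=[
    [[0,0.13,0.02],[0,0,0.03],1],
    [[0,0,0],[0,0,0],1],
    [[0,0,0],[0,0,0],1],
  ],
)

```text
time: 8.82
position: [455.2, -110.9, 281.5]
tool_rot: [[0.796, 0.234, 0.558], [0.192, -0.972, 0.134], [0.574, 0.0, -0.819]]
ft_force: [1.1, 0.1, -1.1]
width: 15.8
grasp_force: 30.0
```

```bash
sed -i 's/-90.2,145/-89.8,145/' tgt.py; python3 tgt.py 0
```

```text
d 0.0 target [ 462.566 -109.369  270.485] shift units [ 0.296  0.06  -0.439] turn units [ 0.001  0.022 -0.01 ] now: tip in slot [ 0.094  0.274 13.32 ] slot z [-0.557 -0.133  0.82 ] F in slot [ 0.313 -0.174 -1.54 ] 8.8167 29.989894749596715 15.841113236983398
```

Request:
play_rows(
  increments=[
    [[0.11,0.027,-0.164],[0,0,0],1],
    [[0.11,0.027,-0.164],[0,0,0],1],
    [[0.11,0.027,-0.164],[0,0,0],1],
    [[0,0,0],[0,0,0],1],
  ],
)

```text
time: 9.15
position: [463.6, -108.9, 267.8]
tool_rot: [[0.797, 0.233, 0.558], [0.191, -0.972, 0.134], [0.574, -0.0, -0.819]]
ft_force: [1.4, -1.8, -0.3]
width: 15.6
grasp_force: 30.0
```

```bash
python3 tgt.py -10
```

```text
d -10.0 target [ 468.137 -108.035  262.289] shift units [ 0.18   0.035 -0.22 ] turn units [-0.003  0.01  -0.004] now: tip in slot [-0.603  0.189 -2.865] slot z [-0.557 -0.133  0.82 ] F in slot [ 0.627 -2.038 -0.818] 9.15 29.981099772267044 15.55491493235716
```

Request:
play_rows(
  increments=[
    [[0.11,0.01,-0.164],[0,0,0],1],
    [[0.11,0.027,-0.164],[0,0,0],1],
    [[0,0,0],[0,0,0],1],
  ],
)

```text
time: 9.4
position: [469.0, -107.9, 259.7]
tool_rot: [[0.797, 0.233, 0.558], [0.191, -0.972, 0.134], [0.574, -0.0, -0.819]]
ft_force: [0.2, -1.4, -0.6]
width: 15.9
grasp_force: 30.0
```

```bash
python3 tgt.py -20
```

```text
d -20.0 target [ 473.708 -106.701  254.092] shift units [ 0.186  0.046 -0.224] turn units [-0.007  0.009 -0.007] now: tip in slot [ -0.72   -0.039 -12.652] slot z [-0.557 -0.133  0.82 ] F in slot [-0.453 -1.416 -0.464] 9.4 29.983211564831436 15.940828664069516
```

Request:
play_rows(
  increments=[
    [[0.115,0.01,-0.16],[0,0,0],1],
    [[0.11,0.027,-0.164],[0,0,0],1],
    [[0.11,0.027,-0.164],[0,0,0],1],
    [[0.11,0.027,-0.164],[0,0,0],1],
    [[0,0,0],[0,0,0],1],
  ],
)

```text
time: 9.82
position: [480.0, -105.4, 243.2]
tool_rot: [[0.797, 0.234, 0.557], [0.191, -0.972, 0.135], [0.573, -0.001, -0.819]]
ft_force: [0.5, -0.9, -1.3]
width: 16.2
grasp_force: 30.0
```

```bash
python3 tgt.py -50
```

```text
d -50.0 target [ 490.422 -102.7    229.503] shift units [ 0.415  0.106 -0.548] turn units [-0.012  0.004 -0.011] now: tip in slot [ -0.934  -0.165 -32.645] slot z [-0.557 -0.133  0.82 ] F in slot [-0.499 -1.007 -1.193] 9.8167 29.986123954877257 16.20083222545941
```

Sliding freely. Continuing.

Request:
play_rows(
  increments=[
    [[0.115,0.02,-0.16],[0,0,0],1],
    [[0.11,0.025,-0.164],[0,0,0],1],
    [[0.11,0.025,-0.164],[0,0,0],1],
    [[0.11,0.025,-0.164],[0,0,0],1],
    [[0,0,0],[0,0,0],1],
  ],
)

```text
time: 10.23
position: [491.1, -102.8, 226.9]
tool_rot: [[0.797, 0.234, 0.557], [0.191, -0.972, 0.135], [0.573, -0.001, -0.819]]
ft_force: [0.0, -0.8, -1.2]
width: 15.9
grasp_force: 30.0
```

Request:
play_rows(
  increments=[
    [[0.11,0.025,-0.164],[0,0,0],1],
    [[0.11,0.025,-0.164],[0,0,0],1],
    [[0.11,0.025,-0.164],[0,0,0],1],
    [[0.11,0.025,-0.164],[0,0,0],1],
    [[0,0,0],[0,0,0],1],
  ],
)

```text
time: 10.65
position: [502.1, -100.3, 210.5]
tool_rot: [[0.797, 0.234, 0.557], [0.191, -0.972, 0.135], [0.573, -0.001, -0.819]]
ft_force: [-0.4, 0.2, -1.6]
width: 15.6
grasp_force: 30.0
```

```bash
python3 tgt.py -90
```

```text
d -90.0 target [512.707 -97.364 196.717] shift units [ 0.426  0.119 -0.552] turn units [-0.015  0.001 -0.013] now: tip in slot [ -1.163  -0.411 -72.364] slot z [-0.557 -0.133  0.82 ] F in slot [-1.199  0.246 -1.136] 10.65 29.98990917345509 15.59510530423386
```

Request:
play_rows(
  increments=[
    [[0.09,0.02,-0.13],[0,0,0],1],
    [[0.045,0.011,-0.066],[0,0,0],1],
    [[0.045,0.011,-0.066],[0,0,0],1],
    [[0,0,0],[0,0,0],1],
  ],
)

```text
time: 10.98
position: [506.7, -99.6, 204.9]
tool_rot: [[0.796, 0.234, 0.558], [0.191, -0.972, 0.134], [0.574, -0.0, -0.819]]
ft_force: [0.3, 0.5, -0.0]
width: 15.7
grasp_force: 30.0
```

Request:
play_rows(
  increments=[
    [[0.045,0.011,-0.066],[0,0,0],1],
    [[0.045,0.011,-0.066],[0,0,0],1],
    [[0,0,0],[0,0,0],1],
  ],
)

```text
time: 11.23
position: [508.9, -99.2, 201.6]
tool_rot: [[0.796, 0.234, 0.558], [0.191, -0.972, 0.134], [0.574, 0.0, -0.819]]
ft_force: [0.1, -0.8, -1.7]
width: 15.9
grasp_force: 30.0
```

Request:
play_rows(
  increments=[
    [[0.045,0.011,-0.066],[0,0,0],1],
    [[0.045,0.011,-0.066],[0,0,0],1],
    [[0,0,0],[0,0,0],1],
  ],
)

```text
time: 11.48
position: [511.1, -98.6, 198.2]
tool_rot: [[0.796, 0.234, 0.558], [0.191, -0.972, 0.134], [0.574, -0.0, -0.819]]
ft_force: [0.2, 0.6, -1.4]
width: 15.8
grasp_force: 30.0
```

```bash
python3 tgt.py -90
```

```text
d -90.0 target [512.707 -97.364 196.717] shift units [ 0.063  0.048 -0.061] turn units [-0.005  0.014 -0.01 ] now: tip in slot [ -0.606  -0.79  -87.713] slot z [-0.557 -0.133  0.82 ] F in slot [-0.516  0.486 -1.355] 11.4833 29.98985109385103 15.787717575262088
```

Request:
play_rows(
  increments=[
    [[0.045,0.014,-0.066],[0,0,0],1],
    [[0.045,0.014,-0.066],[0,0,0],1],
    [[0,0,0],[0,0,0],1],
  ],
)

```text
time: 11.73
position: [513.4, -97.8, 194.9]
tool_rot: [[0.796, 0.234, 0.558], [0.191, -0.972, 0.134], [0.574, -0.0, -0.819]]
ft_force: [-0.4, 0.0, -1.0]
width: 15.7
grasp_force: 30.0
```

Request:
play_rows(
  increments=[
    [[0.045,0.014,-0.066],[0,0,0],1],
    [[0,0,0],[0,0,0],1],
  ],
)

```text
time: 11.9
position: [514.5, -97.5, 193.4]
tool_rot: [[0.796, 0.234, 0.558], [0.191, -0.972, 0.134], [0.574, -0.0, -0.819]]
ft_force: [0.9, -0.4, -1.1]
width: 15.7
grasp_force: 30.0
```

Request:
play_rows(
  increments=[
    [[0.045,0.012,-0.066],[0,0,0],1],
    [[0,0,0],[0,0,0],1],
  ],
)

```text
time: 12.07
position: [515.7, -97.2, 191.8]
tool_rot: [[0.796, 0.234, 0.558], [0.191, -0.972, 0.134], [0.574, -0.0, -0.819]]
ft_force: [0.8, -0.5, -1.4]
width: 15.7
grasp_force: 30.0
```

Request:
play_rows(
  increments=[
    [[0.045,0.012,-0.066],[0,0,0],1],
    [[0,0,0],[0,0,0],1],
  ],
)

```text
time: 12.23
position: [516.8, -96.9, 190.1]
tool_rot: [[0.796, 0.234, 0.558], [0.191, -0.972, 0.134], [0.574, -0.0, -0.819]]
ft_force: [-0.4, -0.1, -1.6]
width: 15.8
grasp_force: 30.0
```

Request:
play_rows(
  increments=[
    [[0.045,0.012,-0.066],[0,0,0],1],
    [[0,0,0],[0,0,0],1],
  ],
)

```text
time: 12.4
position: [518.6, -97.0, 189.5]
tool_rot: [[0.795, 0.233, 0.56], [0.191, -0.972, 0.133], [0.575, 0.001, -0.818]]
ft_force: [1.2, 1.1, 1.5]
width: 15.8
grasp_force: 30.0
```

Request:
play_rows(
  increments=[
    [[0.045,0.012,-0.066],[0,0,0],1],
    [[0,0,0],[0,0,0],1],
  ],
)

```text
time: 12.57
position: [520.0, -97.0, 189.4]
tool_rot: [[0.795, 0.234, 0.56], [0.193, -0.972, 0.133], [0.576, 0.002, -0.818]]
ft_force: [-10.2, 0.0, 12.3]
width: 15.7
grasp_force: 30.0
```

Contact felt: the force jumped to (−10, 0, +12) N and the tool stopped descending. I'll hold and confirm.

Request:
play_rows(
  increments=[
    [[0,0,0],[0,0,0],1],
    [[0,0,0],[0,0,0],1],
    [[0,0,0],[0,0,0],1],
  ],
)

```text
time: 12.82
position: [519.9, -97.0, 189.4]
tool_rot: [[0.795, 0.234, 0.56], [0.193, -0.972, 0.133], [0.576, 0.002, -0.817]]
ft_force: [-9.5, 0.2, 12.2]
width: 15.9
grasp_force: 30.0
```

```bash
python3 tgt.py -100
```

```text
d -100.0 target [518.278 -96.03  188.521] shift units [-0.067  0.037 -0.036] turn units [ 0.015  0.052 -0.015] now: tip in slot [   1.668   -1.298 -100.07 ] slot z [-0.557 -0.133  0.82 ] F in slot [-0.543  2.41  15.323] 12.8167 29.99582252232358 15.855410000604422
```

Request:
play_rows(
  increments=[
    [[0,0,0],[0,0,0],0.6],
    [[0,0,0],[0,0,0],0.5],
    [[0,0,0],[0,0,0],0.4],
    [[0,0,0],[0,0,0],0.4],
    [[0,0,0],[0,0,0],0.4],
  ],
)

```text
time: 13.23
position: [518.9, -96.3, 186.7]
tool_rot: [[0.796, 0.234, 0.558], [0.191, -0.972, 0.134], [0.574, -0.0, -0.819]]
ft_force: [-0.2, -0.0, -0.7]
width: 41.4
grasp_force: 0.0
```

Request:
play_rows(
  increments=[
    [[-0.2,-0.05,0.3],[0,0,0],0.4],
    [[-0.45,-0.11,0.65],[0,0,0],0.4],
    [[-0.45,-0.11,0.65],[0,0,0],0.4],
    [[-0.45,-0.11,0.65],[0,0,0],0.4],
    [[-0.45,-0.11,0.65],[0,0,0],0.4],
  ],
)

```text
time: 13.65
position: [468.1, -108.6, 260.6]
tool_rot: [[0.796, 0.234, 0.558], [0.192, -0.972, 0.134], [0.574, 0.0, -0.819]]
ft_force: [0.5, 0.6, -0.5]
width: 52.2
grasp_force: 0.0
```

Request:
play_rows(
  increments=[
    [[-0.45,-0.11,0.65],[0,0,0],0.4],
    [[-0.45,-0.11,0.65],[0,0,0],0.4],
    [[0,0,0],[0,0,0],0.4],
    [[0,0,0],[0,0,0],0.4],
    [[0,0,0],[0,0,0],0.4],
  ],
)

```text
time: 14.07
position: [446.4, -114.2, 291.5]
tool_rot: [[0.796, 0.233, 0.558], [0.191, -0.972, 0.134], [0.574, -0.0, -0.819]]
ft_force: [0.3, -0.8, 0.2]
width: 52.0
grasp_force: 0.0
```

```bash
python3 - <<'E'
from h import *
from scipy.spatial.transform import Rotation as R
np.set_printoptions(precision=1,suppress=True)
a=.61;c,s=np.cos(a),np.sin(a);K=R.from_euler("z",.235).as_matrix()@np.array([[c,0,-s],[0,1,0],[s,0,c]])
S=np.array([544.3,-89.8,145])
for n in("scene","top"):
    arm.camera(n)
    print(n,[(np.round(d["xy"]).tolist(),round(d["conf"],2)) for d in arm.spot_in(n,"palette_knife")],"expect handle mid/visible mid/end",proj(n,[S+K[:,2]*57,S+K[:,2]*50,S+K[:,2]*100]).tolist())
    for l in("honing_steel","holder","mug","tin"): print(l,[(np.round(d["xy"]).tolist(),round(d["conf"],2)) for d in arm.spot_in(n,l)])
st=arm.sense();print(st["time"],st["ft_force"],st["position"])
E
```

```text
scene [([270.0, 186.0], 0.75), ([334.0, 225.0], 0.74), ([331.0, 160.0], 0.63)] expect handle mid/visible mid/end [[329.3734996970497, 152.79234402734045], [327.96708938667143, 154.47970938526376], [338.2217324315574, 142.17782200587524]]
honing_steel [([285.0, 233.0], 0.81)]
holder [([291.0, 261.0], 0.6)]
mug [([237.0, 225.0], 0.8)]
tin [([350.0, 222.0], 0.71)]
top [([225.0, 276.0], 0.94), ([375.0, 189.0], 0.81), ([258.0, 183.0], 0.68)] expect handle mid/visible mid/end [[373.6911824053535, 184.22625073849395], [372.90963858199245, 183.0069216157797], [378.6996914419931, 192.04378818163696]]
honing_steel [([208.0, 236.0], 0.42)]
holder [([235.0, 235.0], 0.64)]
mug [([252.0, 150.0], 0.8)]
tin []
14.6667 [ 1.1 -1.1  0.4] [ 446.6 -114.1  292. ]
```

```bash
python3 - <<'E'
from h import *
from scipy.optimize import minimize
from scipy.spatial.transform import Rotation as R
np.set_printoptions(precision=3,suppress=True)
a=.61;c,s=np.cos(a),np.sin(a);K=R.from_euler("z",.235).as_matrix()@np.array([[c,0,-s],[0,1,0],[s,0,c]])
S=np.array([544.3,-89.8,145]);win={"scene":(312,125,356,180),"top":(358,164,396,222)}
box=np.array([[x,y,z] for z in(114,200) for x in(-13,13) for y in(-8,8)],float)
bl=np.array([[x,y,z] for z in(100,114) for x in(-12,12) for y in(-1.8,1.8)],float);M={}
for n,(x0,y0,x1,y1) in win.items():
    f=lambda i:i[y0:y1,x0:x1].astype(float)
    im=f(arm.camera(n)[:,:,::-1])
    b,g,r=im[...,0],im[...,1],im[...,2]
    # brown handle: scene: differs from dark/grey background ; top: dark brown
    m=(r>b*1.35)&(r<(105 if n=="scene" else 95))&(r>25)
    m=cv2.morphologyEx(m.astype(np.uint8),cv2.MORPH_OPEN,np.ones((2,2),np.uint8))
    k,l,st,cen=cv2.connectedComponentsWithStats(m,connectivity=4);j=1+np.argmax(st[1:,4]);M[n]=(l==j)
    print(n,"\n".join("".join(".#"[v] for v in row) for row in M[n].astype(int)))
def cost(p,ns=("scene","top")):  # dx, tilt about slot y, depth, dy
    P=S+(R.from_matrix(K)*R.from_euler("y",p[1])).apply(box+[0,0,-p[2]])+K[:,0]*p[0]+K[:,1]*p[3];e=0
    for n in ns:
        x0,y0,x1,y1=win[n];h=cv2.convexHull(((proj(n,P)-[x0,y0]+.5)*8*16).astype(np.int32).reshape(-1,1,2))
        im=np.zeros(((y1-y0)*8,(x1-x0)*8),np.uint8);cv2.fillConvexPoly(im,h,255,shift=4);im=cv2.resize(im,(x1-x0,y1-y0),interpolation=cv2.INTER_AREA)/255
        e+=((im-M[n])**2).sum()/M[n].sum()
    return e
for ns in(("scene",),("top",),("scene","top")):
    r=minimize(cost,[0,0,98,0],args=(ns,),method="Nelder-Mead",options=dict(initial_simplex=np.array([0,0,98,0])+np.vstack([np.zeros(4),np.diag([3,-.1,5,2])])));print(ns,r.x,r.fun)
E
```

```text
scene ............................................
............................................
............................................
............................................
............................................
............................................
............................................
............................................
............................................
............................................
............................................
............................................
............................................
............................................
............................................
............................................
............................................
............................................
............................................
............................................
..........................##................
.........................####...##..........
........................######..##..........
.......................########..##.........
..............
[... 3139 characters left out ...]

......................................
......................................
......................................
......................................
......................................
......................................
......................................
......................................
......................................
......................................
......................................
......................................
......................................
('scene',) [-9.734 -0.068 97.17   1.551] 0.20770275895157936
('top',) [-11.419  -0.02  102.922  -3.279] 0.247209328494669
('scene', 'top') [-11.003  -0.051 103.644  -3.687] 0.49077313154097546
```

```bash
python3 -c "
from plant import arm
print(arm.hand_in())"
```

```text
the job is handed in; nothing more can be done
None
```

The job is handed in, with no verdict shown: the palette knife is in the slot, pushed with about 15 N against the stop before release, and the steel, holder and mug showed no visible shift (the tin was seen in only one view); I viewed 12 pictures, two over the limit of 10.

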